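# Turn the face-down specimen plate over onto the mat

## Task

Two specimen plates lie on the bench in front of the microscope, and one of them was put down on its face, with its plain black back up. Turn that one over (the steel pin across its end swivels and is there to lift and turn it by) and leave it lying flat on the green mat with its white specimen side up, all of it on the mat. Leave the other plate alone.

Things in the scene. Friction and masses are not known exactly. Their poses are not given: they have to be found in the camera images.
- turned_plate: plate to turn over: black, 62 x 40 x 12 mm, black back up (+z), white side with 3 coloured discs down. Origin: centre of the steel turning pin, mid thickness, 6 mm above its support. The plate lies on the -x side: 13 mm wide neck x +5 to -26 mm, plate x -26 to -88 mm. Pin along y, 30 mm over its two flat-ended 11 mm caps: grip them end to end. 0.125 kg. Turned over, z points down
- turned_plate_far_end (a point): middle of the same plate's other end, mid thickness, 88 mm from the pin's centre. The pin turns freely in the neck: lifted by the pin from above, the plate swings down and hangs with this end lowest. With this end set down on the mat, moving the pin sideways and down in an arc about it lays the plate to that side, and so either face up
- other_plate: the second plate, of the same make and size, lying with its white specimen side up; leave it alone. Origin at the centre of its turning pin, the plate on its -x side; here z points out of the white side (up)
- mat: green rubber mat with a thin white border line, 150 x 120 x 3 mm (x, y, z), fixed to the bench; origin at the centre of its underside, so its top is 3 mm higher, at the bench top + 3 mm
There are look-alikes about, which are no part of the job. What is shaped like the turned_plate but blue is not meant.

How it is judged (in metres and radians):
At the end, for the whole second after the job is handed in: The plate that lay on its face now lies at rest with its white side up, level within 10 degrees, the pin's centre less than 14 mm above the bench top, with the pin's centre and the middle of its far end both over the 150 x 120 mm mat (angle between turned_plate's own z axis and vertical above 2.97 rad and height (world z) of turned_plate below 0.014 m and x of turned_plate in the frame of mat between -0.075 and 0.075 m and y of turned_plate in the frame of mat between -0.06 and 0.06 m and x of turned_plate_far_end in the frame of mat between -0.075 and 0.075 m and y of turned_plate_far_end in the frame of mat between -0.06 and 0.06 m and linear speed of turned_plate below 0.02 m/s); the robot touches nothing.
It fails at once if the other plate is moved by more than 20 mm or tipped by more than 20 degrees (distance of other_plate from where it was at the start of the episode above 0.02 m or angle between other_plate's own z axis and vertical above 0.35 rad).
It also fails if it takes over 42 s, if anything falls off the work surface, if the arm or the gripper's body presses on something with over 40 N, if the wrist force passes 120 N, or if a joint passes its speed limit or range.

## Robot

A 6-joint arm with a two-finger parallel gripper is mounted at the origin on a cart in front of the work surface, level with it; the furniture and walls round the work are solid. World frame = base frame: x ahead of the robot, y to its left, z up, the work surface at z = 0. Lengths are in m, angles in degrees, forces in N, time in s.
With the tool pointing down it reaches from about 0.35 to 0.875 m from the base axis. Payload 4.2 kg.
Tool frame: the origin (TCP) lies on the front face of the gripper's body, between the roots of the fingers; the fingertips stand 70 mm ahead of it and the grasp point (between the pads) lies 51 mm ahead of it; x points along the fingers, y is the direction in which the jaws open and shut, and the axes are right-handed (so a half turn about x gives the same grasp; the last joint's range is limited). The gripper opens to 87 mm and grips with 3 to 60 N. Pads are 19 mm wide; open, the fingers measure 117 mm over their backs; the gripper's body (75 mm by 190 mm) begins 51 mm behind the grasp point.
Start: joints at [-53.881, 22.042, 0.453, 0, -68.411, -14.817], TCP at [0.227, -0.582, 0.292] pointing down, gripper open.
Joint ranges: [-179.83, 179.83], [-69.29, 118.12], [-61.27, 80.66], [-181.25, 117.63], [-171.15, -9.14], [-177.46, 177.46]. Speed limits (degrees/s): [159.86, 159.86, 180, 180, 180, 180].

## Interface

Orientations are given as a 3x3 rotation matrix whose columns are the frame's x, y, z axes.
In Python, from station import r, viewer, spotter gives the robot as it stands.
- The arm moves only by the tool move_arm, never from a script. Its argument "series" is a list that holds one entry, the list of rows, each a list of 7 numbers: the turn, a rotation vector about the world's x, y, z scaled (see below), then the shift along the world's x, y, z scaled (see below), then the opening, from 0 (shut) to 1 (fully open). A call has 1 to 20 rows; each row shifts and turns the pose as measured when the row begins; what a row does not reach is not made up. The controller multiplies each number of a shift by 60 mm and each number of a turn by 8 degrees. A row lasts 1/8 s, in which the tool goes at most 62.5 mm and 10.7 degrees, less where a joint would pass 70% of its speed; a pose out of reach is approached as far as the arm can. A call with a number of a shift or a turn outside -1 to 1 is refused whole. A call with a gripper value outside its range is refused whole. The fingers move at their own pace and stop on an object; the grip force is fixed at half the most. Time passes only in rows, so rows that do not move let the fingers close. It gives the time, the measured TCP pose, the force and the opening at its end, in the units of the state.
- r.sense(): the state, without advancing time (a new reading comes with each control period).
- viewer.capture(name): name is "side" or "top"; returns (picture, depth): 480x640x3 uint8, red, green, blue; 480x640 float32, m along the optical axis (not along the pixel's ray), 0 where there is no reading.
- viewer.camera_params(name): a dict with "mtx" (3x3 intrinsics, pixels), "pose" (4x4, takes a point from camera to world coordinates). Camera axes: x right, y down, z forward; pixel columns grow to the right and rows downward; lengths in m; the calibration is good to about 2 mm. A picture is of the moment at which its call begins. camera_params takes no time and is no camera call.
- r.finish_job(): hands the job in, once; it reports no verdict.
Trained networks look in the newest picture that a camera, given by its name, has taken for a name from the list of things; names that differ only in an ending like _2 or _b are one class to them, and where a whole thing is asked for, a point or a joint stands for the part that bears it (a point fixed in the world has none). Each returns a list of dicts, best first, with "conf" (0 to 1); they miss things now and then, are a little off and sometimes report something else, mostly with a low value. They report only what shows in the picture. A call takes as long as a camera call. They do not tell look-alikes from the thing itself.
- spotter.find_in(camera, name): "centre" ([column, row] in pixels, amid what is visible of it).
- spotter.trace(camera, name): "mask" (480x640 bool, what is visible of it) and "centre" ([column, row] in pixels, amid what is visible of it).
The state is a dict: "time_s": time; "joints": joint angles; "joint_velocities": joint speeds; "effort": joint torques, N m; "tcp_pos": TCP position; "ee_rot": TCP orientation; "wrist_force": force on the tool from outside, world axes, zero at the start; "moment": the same for the moment, N m; "gripper_width": opening from 0.0 (shut) to 1.0 (fully open).
Only numpy, scipy, OpenCV 4.12 (cv2) and the standard library are available. Lean on these libraries where they do the work, as an engineer would, in place of code of your own. Each camera call takes 0.05 s, during which the arm holds its last target.

## Working session

There is one attempt and no reset: what is moved stays moved. The work goes in short steps, Python scripts to look and compute and a tool call to move; the robot and the scene stay as the last step left them, time stands still between calls to the robot, and variables do not carry over. Pictures are saved under pics/ and viewed, and the job is handed in when it is done.

Besides the shell and the picture viewer there is one more tool, called as name(argument=value, ...), one argument or row to a line, values as JSON. move_arm: Moves the arm, as the interface text tells. Its arguments: {"type":"object","properties":{"series":{"type":"array","items":{"type":"array","items":{"type":"array","items":{"type":"number","minimum":-1,"maximum":1}}}}},"required":["series"]}

```bash
mkdir -p pics; ls; python3 - <<'E'
from station import r, viewer, spotter
import cv2, numpy as np
s=r.sense(); print(s)
for n in ["top","side"]:
    p,d=viewer.capture(n); cv2.imwrite(f"pics/{n}0.png",p[:,:,::-1]); np.savez(f"{n}0.npz",p=p,d=d)
    c=viewer.camera_params(n); print(n,c)
    for o in ["turned_plate","mat"]:
        print(n,o,[(np.round(x['centre'],1).tolist(),round(x['conf'],2)) for x in spotter.find_in(n,o)])
E
```

```text
pics
{'time_s': 0.0, 'joints': array([-5.38816354e+01,  2.20893180e+01,  3.77456224e-01, -2.60147305e-02,
       -6.84084146e+01, -1.48179472e+01]), 'joint_velocities': array([-0.0224537 ,  0.02872607, -0.04371231,  0.07026285, -0.01609592,
        0.03005378]), 'effort': array([ 1.63758115e-03, -3.90667248e+01,  1.87405550e+01,  4.21969995e+00,
        1.10513822e-02, -1.91849144e-04]), 'tcp_pos': array([ 0.22689753, -0.58187292,  0.29116646]), 'ee_rot': array([[-8.96334968e-04, -3.63100973e-01,  9.31749365e-01],
       [ 1.94458005e-03,  9.31747345e-01,  3.63102057e-01],
       [-9.99997708e-01,  2.13732230e-03, -1.29078817e-04]]), 'wrist_force': array([-0.08934046,  0.52504871,  0.09970083]), 'moment': array([-0.02743475,  0.03685515,  0.0036921 ]), 'gripper_width': 0.998084645686562}
top {'mtx': array([[556.84867358,   0.        , 317.62625356],
       [  0.        , 556.84867358, 233.15541606],
       [  0.        ,   0.        ,   1.        ]]), 'pose': array([[-0.00909018, -0.99441255,  0.1051715 ,  0.39761187],
       [-0.99994605,  0.00851087, -0.00595573, -0.13998951],
       [ 0.00502735, -0.10521996, -0.99443627,  1.03001188],
       [ 0.        ,  0.        ,  0.        ,  1.        ]])}
top turned_plate [([198.0, 155.7], 0.81), ([325.2, 268.7], 0.67)]
top mat [([452.4, 245.8], 0.57)]
side {'mtx': array([[589.31540247,   0.        , 324.75287956],
       [  0.        , 589.31540247, 230.16726525],
       [  0.        ,   0.        ,   1.        ]]), 'pose': array([[-0.98041771, -0.12657163,  0.15086659,  0.29828752],
       [-0.19677994,  0.59984289, -0.7755425 ,  0.8191858 ],
       [ 0.00766543, -0.79004312, -0.61300335,  0.83020258],
       [ 0.        ,  0.        ,  0.        ,  1.        ]])}
side turned_plate [([346.7, 251.3], 0.88), ([216.7, 313.9], 0.56)]
side mat [([350.7, 195.9], 0.91)]
```

View pics/top0.png

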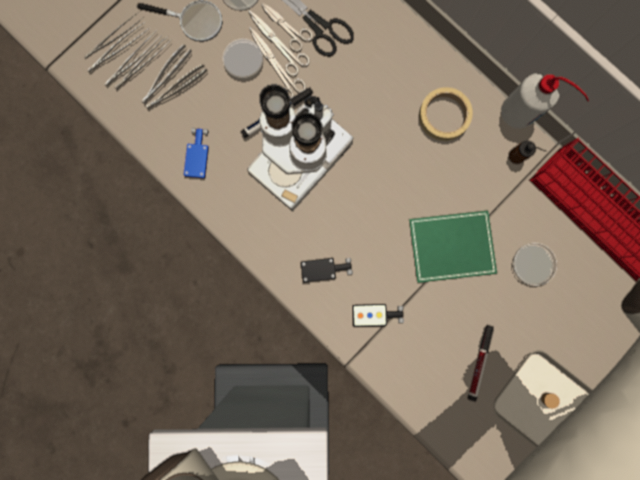

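View pics/side0.png

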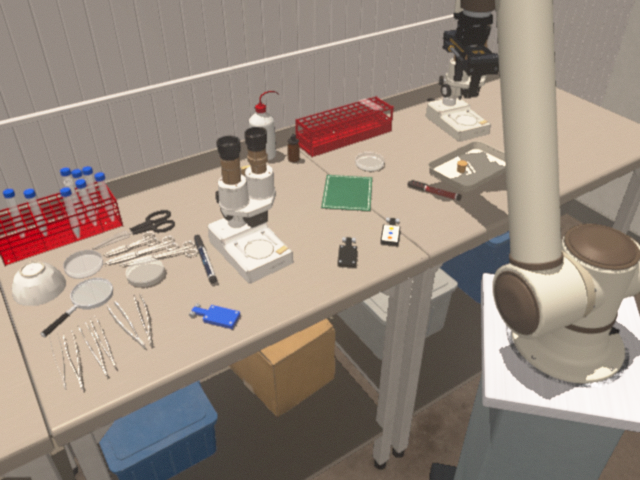

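Candidates for the turned plate, as top-image pixels:
- Black plate at (325,269): black back up, so this is the target.
- Blue look-alike at (198,156): wrong colour, not meant.
- White-up plate at (376,315): the other plate, leave alone.

Next I'll check a close crop and measure positions.

```bash
cat > h.py <<'E'
import numpy as np, cv2
from station import r, viewer, spotter
def ray(cam,uv,z):
    c=viewer.camera_params(cam); P=c['pose']; K=c['mtx']
    uv=np.atleast_2d(np.array(uv,float))
    d=np.c_[uv,np.ones(len(uv))]@np.linalg.inv(K).T@P[:3,:3].T
    t=(z-P[2,3])/d[:,2]
    return P[:3,3]+d*t[:,None]
def proj(cam,X):
    c=viewer.camera_params(cam); P=c['pose'];K=c['mtx']
    q=(np.atleast_2d(X)-P[:3,3])@P[:3,:3]@K.T
    return q[:,:2]/q[:,2:]
def crop(p,x0,y0,w,h,f,name):
    cv2.imwrite(name,cv2.resize(p[y0:y0+h,x0:x0+w,::-1],None,fx=f,fy=f,interpolation=cv2.INTER_CUBIC))
E
python3 - <<'E'
from h import *
p=np.load('top0.npz')['p']; s=np.load('side0.npz')['p']
crop(p,290,245,80,60,10,'pics/c1.png'); crop(s,320,225,60,45,13,'pics/c2.png')
hsv=cv2.cvtColor(p,cv2.COLOR_RGB2HSV)
m=((hsv[...,0]>55)&(hsv[...,0]<90)&(hsv[...,1]>90)).astype(np.uint8)
n,l,st,ce=cv2.connectedComponentsWithStats(m); i=1+st[1:,4].argmax(); 
cn,_=cv2.findContours((l==i).astype(np.uint8),0,2); rc=cv2.minAreaRect(max(cn,key=len)); print(rc)
b=cv2.boxPoints(rc); W=ray('top',b,.003); print(W.round(4),W.mean(0))
E
```

```text
((452.92193603515625, 245.81069946289062), (53.97597885131836, 70.90558624267578), 83.54118347167969)
[[ 0.5237 -0.3268  0.003 ]
 [ 0.5376 -0.4586  0.003 ]
 [ 0.4377 -0.4658  0.003 ]
 [ 0.4241 -0.3352  0.003 ]] [ 0.48076996 -0.39660185  0.003     ]
```

View pics/c1.png

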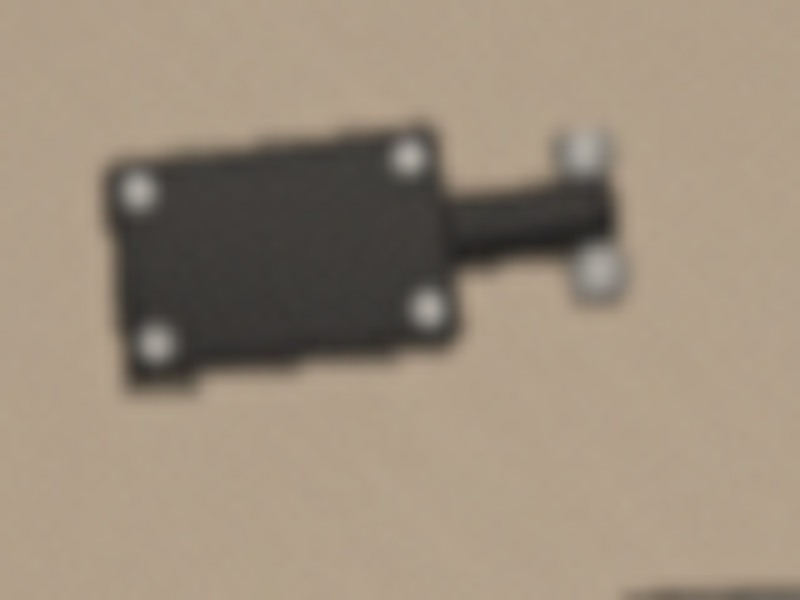

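View pics/c2.png

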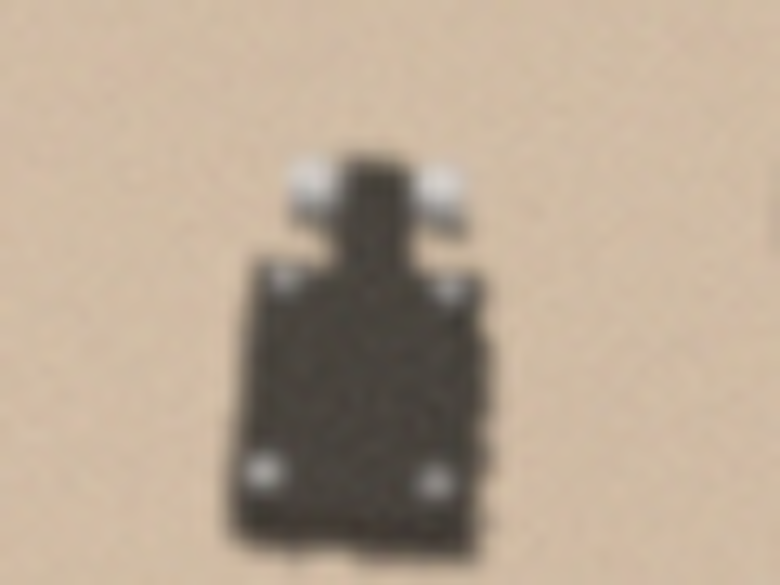

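```bash
python3 - <<'E'
from h import *
s=lambda a:np.array([(290+x/10-.45,245+y/10-.45) for x,y in a])
t=lambda a:np.array([(320+x/13-.46,225+y/13-.46) for x,y in a])
caps=ray('top',s([(582,150),(597,272)]),.008); print(caps,caps.mean(0),caps[0]-caps[1])
c2=ray('side',t([(312,185),(440,192)]),.008); print(c2,c2.mean(0),c2[0]-c2[1])
sc=[(139,191),(408,157),(155,344),(428,310)]
S=ray('top',s(sc),.012); print(S.round(4)); a=S[1]+S[3]-S[0]-S[2]; print('axis far->pin deg',np.degrees(np.arctan2(a[1],a[0])),'centre',S.mean(0))
T=ray('side',t([(284,277),(450,290),(264,471),(435,483)]),.012); a=T[0]+T[1]-T[2]-T[3]; print(T.round(4),np.degrees(np.arctan2(a[1],a[0])),T.mean(0))
# other plate
p=np.load('top0.npz')['p']; crop(p,340,290,80,60,10,'pics/c3.png')
print(spotter.trace('top','mat')[0]['centre'])
print(ray('top',[[352,304],[390,326],[404,313]],.01))
E
```

```text
[[ 0.45647314 -0.20100041  0.008     ]
 [ 0.43407939 -0.2034194   0.008     ]] [ 0.44527627 -0.20220991  0.008     ] [0.02239375 0.00241899 0.        ]
[[ 0.45338365 -0.1989432   0.008     ]
 [ 0.43153111 -0.20158049  0.008     ]] [ 0.44245738 -0.20026185  0.008     ] [0.02185254 0.00263729 0.        ]
[[ 0.4495 -0.1197  0.012 ]
 [ 0.4552 -0.1689  0.012 ]
 [ 0.4216 -0.1224  0.012 ]
 [ 0.4273 -0.1722  0.012 ]]
axis far->pin deg -83.36791976026011 centre [ 0.43838782 -0.1458042   0.012     ]
[[ 0.453  -0.1686  0.012 ]
 [ 0.425  -0.1709  0.012 ]
 [ 0.4474 -0.1186  0.012 ]
 [ 0.4196 -0.1214  0.012 ]] -83.69148152610698 [ 0.43626088 -0.14488512  0.012     ]
[451.8, 246.8]
[[ 0.37543724 -0.20741442  0.01      ]
 [ 0.33527052 -0.27564452  0.01      ]
 [ 0.35835435 -0.30161372  0.01      ]]
```

The crop confirms a plain black back with four corner screws, and the steel caps at crop (582,152) and (597,272). The pin is at about (0.444, -0.2015), and the neck points along -83.5°. The mat centre is at about (0.481, -0.397), with its long axis nearly parallel to the plate.

move_arm(
  series=[
    [[0, 0, 0.94, 0.36, 0.63, -0.1, 0.7], [0, 0, 0.94, 0.36, 0.63, -0.1, 0.7], [0, 0, 0.94, 0.36, 0.63, -0.1, 0.7], [0, 0, 0.94, 0.36, 0.63, -0.1, 0.7], [0, 0, 0.94, 0.36, 0.63, -0.1, 0.7], [0, 0, 0.94, 0.36, 0.63, -0.1, 0.7], [0, 0, 0.94, 0.36, 0.63, -0.1, 0.7], [0, 0, 0.94, 0.36, 0.63, -0.1, 0.7], [0, 0, 0.94, 0.36, 0.63, -0.1, 0.7], [0, 0, 0.94, 0.36, 0.63, -0.1, 0.7], [0, 0, 0, 0, 0, 0, 0.7]],
  ],
)

```text
time_s: 1.72
tcp_pos: [0.4485, -0.1927, 0.2312]
ee_rot: [[0.005, -0.988, -0.156], [-0.0, -0.156, 0.988], [-1.0, -0.005, -0.001]]
wrist_force: [-0.5, -0.4, -0.2]
gripper_width: 0.7
```

```bash
cat >> h.py <<'E'
from scipy.spatial.transform import Rotation as Ro
def go(pos,yaw):
    s=r.sense(); y=np.radians(yaw)
    Y=np.array([np.cos(y),np.sin(y),0]); X=np.array([0,0,-1.]); R=np.c_[X,Y,np.cross(X,Y)]
    rv=np.degrees(Ro.from_matrix(R@s['ee_rot'].T).as_rotvec())
    print('t',s['time_s'],'tcp',s['tcp_pos'].round(4),'F',s['wrist_force'].round(1),'M',s['moment'].round(2),'w',round(s['gripper_width'],3),'j',s['joints'].round(0))
    print('turn units',(rv/8).round(3),'shift units',((np.array(pos)-s['tcp_pos'])/.06).round(3))
E
python3 -c "
from h import *
go([.4438,-.2015,.13],186.5)"
```

```text
t 1.725 tcp [ 0.4485 -0.1927  0.2312] F [-0.5 -0.4 -0.2] M [-0.02  0.12  0.02] w 0.7 j [ -4.  12. -24.  -0. -54.  13.]
turn units [ 0.003  0.038 -0.307] shift units [-0.078 -0.146 -1.687]
```

move_arm(
  series=[
    [[0, 0.04, -0.31, -0.08, -0.15, -0.6, 0.7], [0, 0, 0, 0, 0, -0.6, 0.7], [0, 0, 0, 0, 0, -0.5, 0.7], [0, 0, 0, 0, 0, 0, 0.7]],
  ],
)

```text
time_s: 2.22
tcp_pos: [0.4438, -0.2032, 0.1286]
ee_rot: [[0.004, -0.994, -0.109], [-0.002, -0.109, 0.994], [-1.0, -0.004, -0.002]]
wrist_force: [-0.3, -0.1, 1.6]
gripper_width: 0.699
```

```bash
python3 -c "
from h import *
go([.4438,-.2015,.0725],186.5)
for n in ['top','side']:
    p,d=viewer.capture(n); cv2.imwrite(f'pics/{n}1.png',p[:,:,::-1]);
    c=proj(n,[.4438,-.2015,.006])[0].astype(int); print(c); crop(p,c[0]-60,c[1]-45,120,90,6,f'pics/{n}1c.png')"
```

```text
t 2.225 tcp [ 0.4438 -0.2032  0.1286] F [-0.3 -0.1  1.6] M [ 0.07  0.12 -0.03] w 0.699 j [ -5.  20. -31.   0. -39.  12.]
turn units [0.012 0.029 0.031] shift units [ 0.001  0.029 -0.936]
[348 266]
[347 239]
```

View pics/side1c.png

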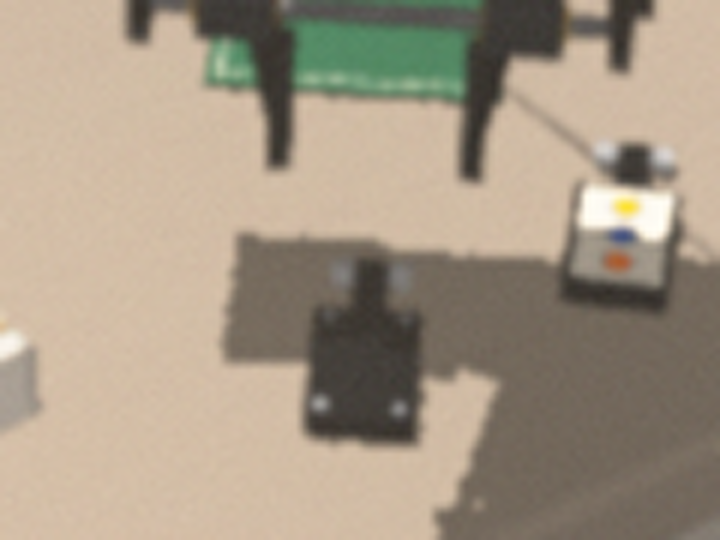

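View pics/top1.png

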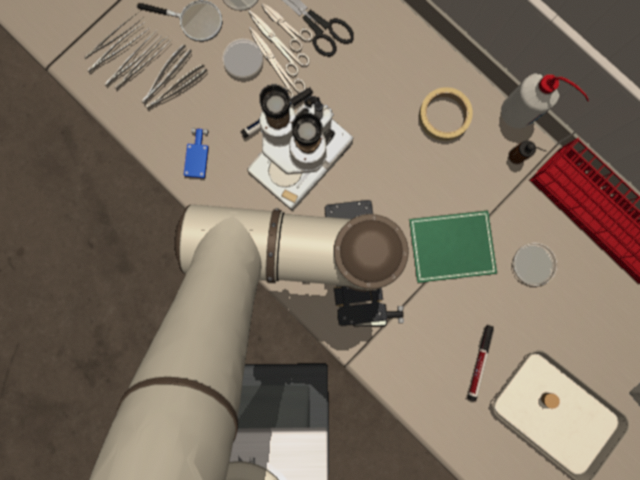

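The fingers straddle the pin in the side view: tips at crop x 278 and 470, pin at 372. Descending and gripping.

move_arm(
  series=[
    [[0, 0.03, 0.03, 0, 0.03, -0.35, 0.6], [0, 0, 0, 0, 0, -0.3, 0.6], [0, 0, 0, 0, 0, -0.2, 0.6], [0, 0, 0, 0, 0, -0.07, 0.6], [0, 0, 0, 0, 0, 0, 0.6]],
  ],
)

```text
time_s: 2.95
tcp_pos: [0.4509, -0.2032, 0.0817]
ee_rot: [[0.022, -0.993, -0.114], [-0.006, -0.114, 0.993], [-1.0, -0.021, -0.008]]
wrist_force: [0.3, -0.5, -0.9]
gripper_width: 0.6
```

```bash
python3 -c "
from h import *
go([.4438,-.2015,.0725],186.5)"
```

```text
t 2.95 tcp [ 0.4509 -0.2032  0.0817] F [ 0.3 -0.5 -0.9] M [ 0.01  0.13 -0.01] w 0.6 j [ -5.  25. -33.   0. -31.  12.]
turn units [ 0.04   0.159 -0.007] shift units [-0.118  0.028 -0.153]
```

move_arm(
  series=[
    [[0.04, 0.16, 0, -0.12, 0.03, -0.08, 0.6], [0, 0, 0, 0, 0, -0.04, 0.6], [0, 0, 0, 0, 0, 0, 0.6]],
  ],
)

```text
time_s: 3.32
tcp_pos: [0.4438, -0.2013, 0.0752]
ee_rot: [[0.001, -0.993, -0.114], [0.0, -0.114, 0.993], [-1.0, -0.001, 0.0]]
wrist_force: [0.5, 0.8, -0.0]
gripper_width: 0.602
```

```bash
python3 -c "
from h import *
go([.4438,-.2015,.0725],186.5)"
```

```text
t 3.325 tcp [ 0.4438 -0.2013  0.0752] F [ 0.5  0.8 -0. ] M [0.02 0.12 0.  ] w 0.602 j [ -5.  25. -33.  -0. -31.  12.]
turn units [-0.001  0.004 -0.008] shift units [ 0.001 -0.003 -0.045]
```

Down a last 2.5 mm, then close.

move_arm(
  series=[
    [[0, 0, 0, 0, 0, -0.04, 0.6], [0, 0, 0, 0, 0, 0, 0.3], [0, 0, 0, 0, 0, 0, 0.2], [0, 0, 0, 0, 0, 0, 0.2], [0, 0, 0, 0, 0, 0, 0.2], [0, 0, 0, 0, 0, 0, 0.2]],
  ],
)

```text
time_s: 4.08
tcp_pos: [0.444, -0.2014, 0.0728]
ee_rot: [[0.001, -0.993, -0.114], [-0.0, -0.114, 0.993], [-1.0, -0.001, -0.0]]
wrist_force: [0.3, 0.7, -0.3]
gripper_width: 0.334
```

```bash
python3 -c "
from h import *
go([.4438,-.2015,.0725],186.5)
for n in ['side']:
    p,d=viewer.capture(n)
    c=proj(n,[.4438,-.2015,.006])[0].astype(int); print(c); crop(p,c[0]-60,c[1]-45,120,90,6,f'pics/{n}2c.png')"
```

```text
t 4.075 tcp [ 0.444  -0.2014  0.0728] F [ 0.3  0.7 -0.3] M [-0.02  0.09 -0.04] w 0.334 j [ -5.  25. -33.  -0. -31.  12.]
turn units [ 0.     0.008 -0.009] shift units [-0.003 -0.002 -0.004]
[347 239]
```

View pics/side2c.png

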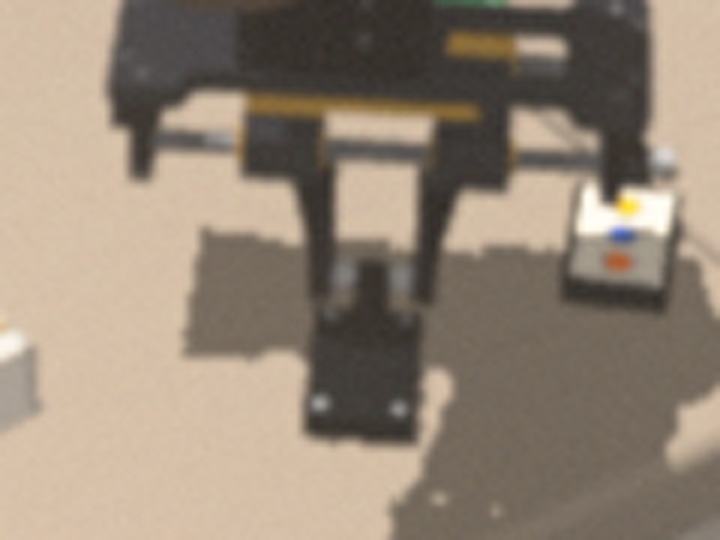

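Width 0.334 is about 29 mm, so the caps are between the pads. Lifting.

move_arm(
  series=[
    [[0, 0, 0, 0, 0, 0.2, 0.2], [0, 0, 0, 0, 0, 0.3, 0.2], [0, 0, 0, 0, 0, 0.3, 0.2], [0, 0, 0, 0, 0, 0.3, 0.2], [0, 0, 0, 0, 0, 0.3, 0.2], [0, 0, 0, 0, 0, 0.3, 0.2], [0, 0, 0, 0, 0, 0.3, 0.2], [0, 0, 0, 0, 0, 0.3, 0.2], [0, 0, 0, 0, 0, 0, 0.2], [0, 0, 0, 0, 0, 0, 0.2]],
  ],
)

```text
time_s: 5.38
tcp_pos: [0.4407, -0.2006, 0.2194]
ee_rot: [[0.001, -0.994, -0.113], [0.002, -0.113, 0.994], [-1.0, -0.001, 0.001]]
wrist_force: [-0.8, 0.5, -1.2]
gripper_width: 0.335
```

```bash
python3 -c "
from h import *
go([.481,-.397,.215],186)
n='side'
p,d=viewer.capture(n)
c=proj(n,[.4438,-.2015,.1])[0].astype(int); print(c); crop(p,c[0]-80,c[1]-60,160,120,5,f'pics/{n}3c.png')"
```

```text
t 5.375 tcp [ 0.4407 -0.2006  0.2194] F [-0.8  0.5 -1.2] M [-0.03  0.09 -0.02] w 0.335 j [ -5.  12. -25.  -0. -53.  12.]
turn units [-0.011  0.006 -0.064] shift units [ 0.672 -3.274 -0.073]
[349 205]
```

View pics/side3c.png

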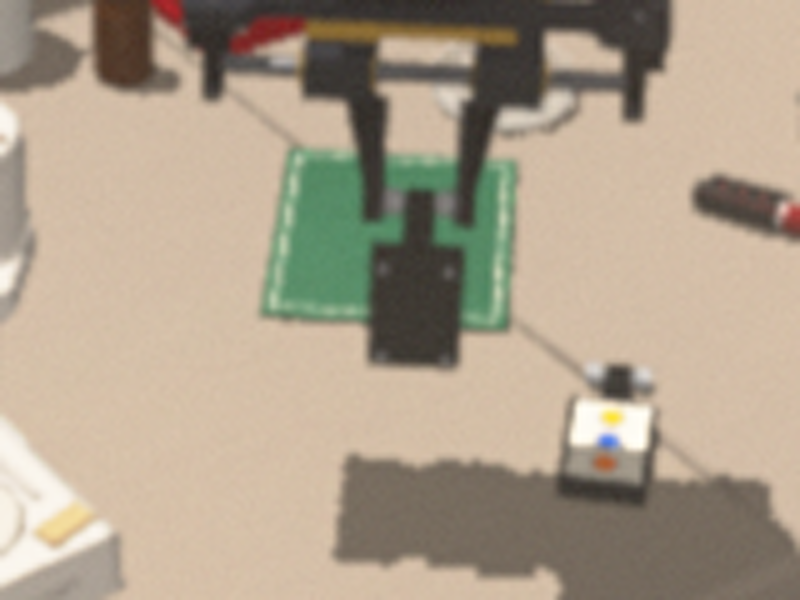

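It hangs free with the black face toward +y, so laying the pin toward +y brings the white side up. Carrying it to the -y half of the mat.

move_arm(
  series=[
    [[0, 0, 0, 0.05, -0.25, 0, 0.2], [0, 0, 0, 0.1, -0.5, 0, 0.2], [0, 0, 0, 0.1, -0.5, 0, 0.2], [0, 0, 0, 0.1, -0.5, 0, 0.2], [0, 0, 0, 0.1, -0.5, 0, 0.2], [0, 0, 0, 0.1, -0.5, 0, 0.2], [0, 0, 0, 0.1, -0.5, 0, 0.2], [0, 0, 0, 0.1, -0.5, 0, 0.2], [0, 0, 0, 0.05, -0.25, 0, 0.2], [0, 0, 0, 0, 0, 0, 0.2], [0, 0, 0, 0, 0, 0, 0.2]],
  ],
)

```text
time_s: 6.8
tcp_pos: [0.4865, -0.4548, 0.2081]
ee_rot: [[-0.015, -0.994, -0.112], [0.008, -0.112, 0.994], [-1.0, 0.014, 0.01]]
wrist_force: [-0.8, 0.0, -0.8]
gripper_width: 0.339
```

```bash
python3 -c "
from h import *
go([.4857,-.4397,.172],186.5)"
```

```text
t 6.8 tcp [ 0.4865 -0.4548  0.2081] F [-0.8  0.  -0.8] M [ 0.07  0.04 -0.07] w 0.339 j [-29.  30.   1.   0. -62.  36.]
turn units [-0.061 -0.109  0.011] shift units [-0.013  0.252 -0.602]
```

move_arm(
  series=[
    [[-0.06, -0.11, 0, -0.01, 0.18, -0.2, 0.2], [0, 0, 0, 0, 0, -0.2, 0.2], [0, 0, 0, 0, 0, -0.1, 0.2], [0, 0, 0, 0, 0, 0, 0.2], [0, 0, 0, 0, 0, 0, 0.2], [0, 0, 0, 0, 0, 0, 0.2]],
  ],
)

```text
time_s: 7.55
tcp_pos: [0.4867, -0.4421, 0.1788]
ee_rot: [[0.002, -0.993, -0.115], [-0.001, -0.115, 0.993], [-1.0, -0.002, -0.001]]
wrist_force: [0.1, -0.5, -0.9]
gripper_width: 0.334
```

```bash
python3 -c "
from h import *
go([.4857,-.4397,.162],186.5)
n='side'
p,d=viewer.capture(n)
c=proj(n,[.4857,-.4397,.06])[0].astype(int); print(c); crop(p,c[0]-80,c[1]-60,160,120,5,f'pics/{n}4c.png')"
```

```text
t 7.55 tcp [ 0.4867 -0.4421  0.1788] F [ 0.1 -0.5 -0.9] M [-0.03  0.09  0.04] w 0.334 j [-28.  30.  -3.   0. -56.  35.]
turn units [ 0.007  0.012 -0.014] shift units [-0.016  0.04  -0.28 ]
[347 162]
```

View pics/side4c.png

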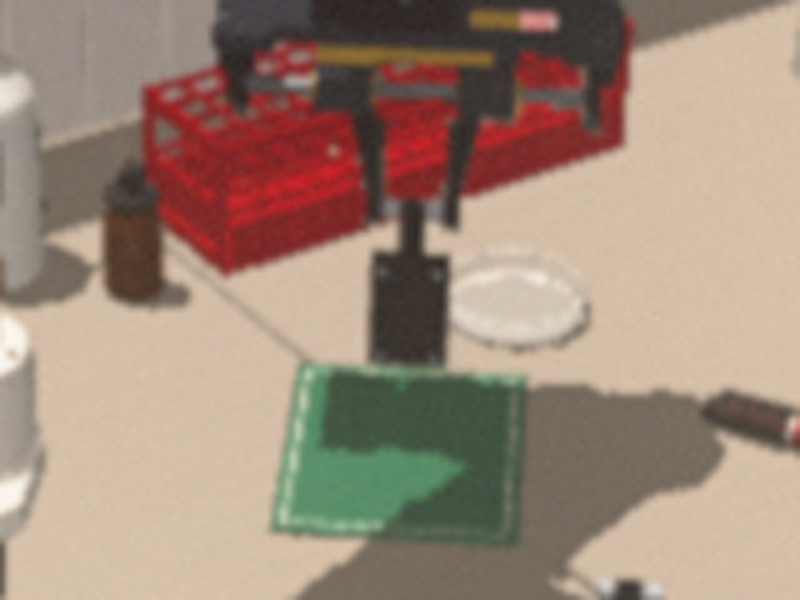

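move_arm(
  series=[
    [[0, 0, 0, -0.02, 0.04, -0.13, 0.2], [0, 0, 0, 0, 0, -0.1, 0.2], [0, 0, 0, 0, 0, 0, 0.2], [0, 0, 0, 0, 0, 0, 0.2]],
  ],
)

```text
time_s: 8.1
tcp_pos: [0.4852, -0.4396, 0.1639]
ee_rot: [[0.001, -0.993, -0.115], [-0.001, -0.115, 0.993], [-1.0, -0.001, -0.001]]
wrist_force: [-0.8, -0.7, -1.3]
gripper_width: 0.334
```

```bash
python3 -c "
from h import *
go([.4837,-.4217,.1564],186.5)"
```

```text
t 8.1 tcp [ 0.4852 -0.4396  0.1639] F [-0.8 -0.7 -1.3] M [ 0.04  0.09 -0.02] w 0.334 j [-28.  31.  -4.   0. -55.  35.]
turn units [ 0.007  0.011 -0.013] shift units [-0.025  0.299 -0.126]
```

move_arm(
  series=[
    [[0, 0, 0, 0, 0, -0.06, 0.2], [0, 0, 0, -0.01, 0.07, -0.025, 0.2], [0, 0, 0, -0.01, 0.07, -0.025, 0.2], [0, 0, 0, -0.01, 0.1, -0.02, 0.2], [0, 0, 0, -0.01, 0.1, -0.02, 0.2], [0, 0, 0, -0.01, 0.1, -0.02, 0.2], [0, 0, 0, 0, 0, 0, 0.2]],
  ],
)

```text
time_s: 8.98
tcp_pos: [0.4824, -0.4119, 0.1563]
ee_rot: [[0.004, -0.993, -0.116], [-0.004, -0.116, 0.993], [-1.0, -0.003, -0.004]]
wrist_force: [-1.1, -0.0, 1.2]
gripper_width: 0.338
```

```bash
python3 -c "
from h import *
go([.4837,-.4217,.1564],186.5)
n='side'
p,d=viewer.capture(n)
c=proj(n,[.4857,-.4397,.06])[0].astype(int); print(c); crop(p,c[0]-80,c[1]-60,160,120,5,f'pics/{n}5c.png')"
```

```text
t 8.975 tcp [ 0.4824 -0.4119  0.1563] F [-1.1 -0.   1.2] M [ 0.17  0.42 -0.03] w 0.338 j [-26.  30.  -8.   0. -52.  32.]
turn units [ 0.028  0.026 -0.022] shift units [ 0.022 -0.163  0.002]
[347 162]
```

View pics/side5c.png

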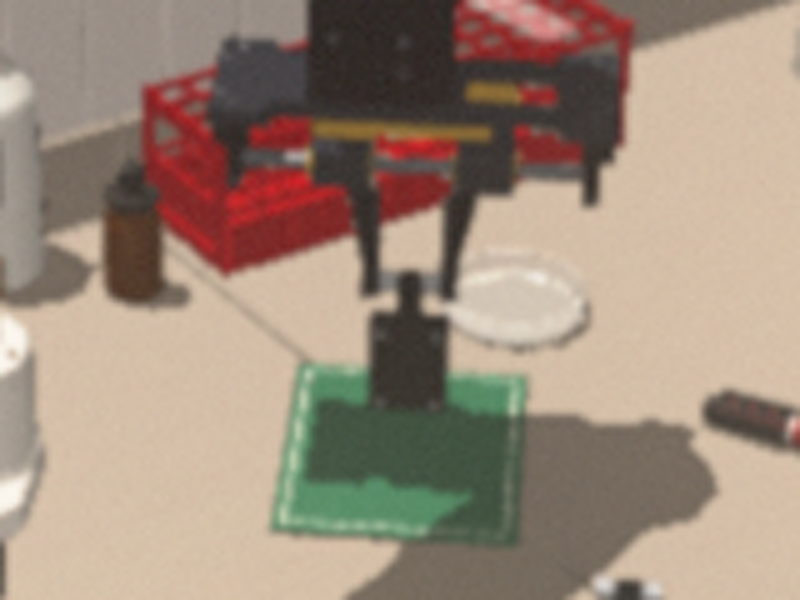

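```bash
python3 -c "
from h import *
print(ray('side',[[347-80+407/5-.5,162-60+408/5-.5]],.003))
print('pin',proj('side',[.4824,-.4119,.0895]))"
```

```text
[[ 0.48261101 -0.43181457  0.003     ]]
pin [[347.75303402 157.73313472]]
```

The plate's end is on the mat and it leans about 17° toward +y: foot at y≈-0.432, pin at -0.412, height 0.0895. Continuing the arc.

move_arm(
  series=[
    [[0.03, 0.03, -0.02, -0.02, 0.16, -0.06, 0.2], [0, 0, 0, -0.02, 0.16, -0.06, 0.2], [0, 0, 0, -0.02, 0.15, -0.1, 0.2], [0, 0, 0, -0.02, 0.15, -0.11, 0.2], [0, 0, 0, 0, 0, 0, 0.2]],
  ],
)

```text
time_s: 9.65
tcp_pos: [0.4782, -0.3722, 0.1366]
ee_rot: [[0.001, -0.994, -0.113], [0.001, -0.113, 0.994], [-1.0, -0.001, 0.001]]
wrist_force: [-0.8, 0.5, 0.3]
gripper_width: 0.335
```

```bash
python3 -c "
from h import *
go([.4782,-.374,.1363],186.5)
n='side'
p,d=viewer.capture(n)
c=proj(n,[.4857,-.4397,.06])[0].astype(int); print(c); crop(p,c[0]-80,c[1]-60,160,120,5,f'pics/{n}6c.png')"
```

```text
t 9.65 tcp [ 0.4782 -0.3722  0.1366] F [-0.8  0.5  0.3] M [ 0.24  0.21 -0.06] w 0.335 j [-23.  29. -13.  -0. -48.  29.]
turn units [-0.007  0.006  0.002] shift units [ 0.    -0.031 -0.005]
[347 162]
```

View pics/side6c.png

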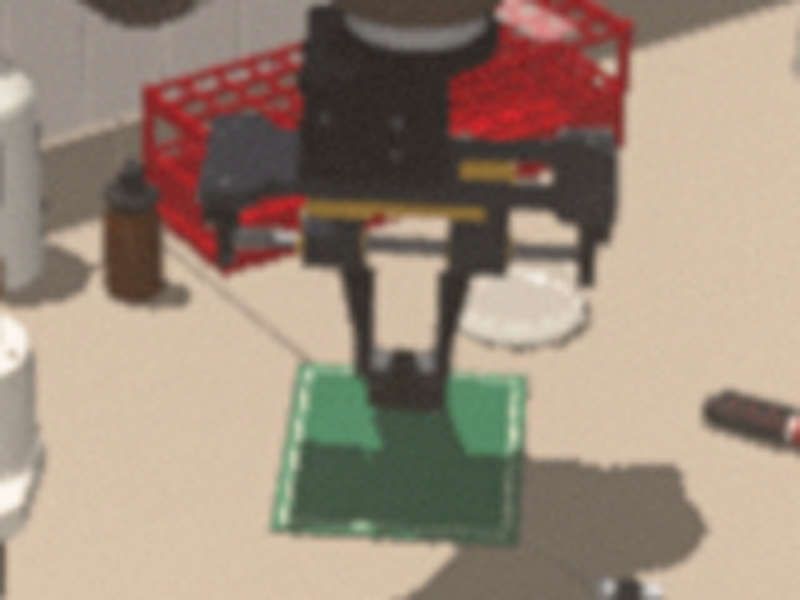

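The foot has stayed put at crop (405,408), and the plate leans about 45°. Continuing.

move_arm(
  series=[
    [[0, 0, 0, -0.01, 0.12, -0.14, 0.2], [0, 0, 0, -0.01, 0.11, -0.15, 0.2], [0, 0, 0, -0.01, 0.08, -0.17, 0.2], [0, 0, 0, -0.01, 0.07, -0.17, 0.2], [0, 0, 0, 0, 0.03, -0.12, 0.2], [0, 0, 0, 0, 0.02, -0.1, 0.2], [0, 0, 0, 0, 0, 0, 0.2]],
  ],
)

```text
time_s: 10.58
tcp_pos: [0.4756, -0.3457, 0.0806]
ee_rot: [[-0.0, -0.994, -0.112], [0.001, -0.112, 0.994], [-1.0, -0.0, 0.001]]
wrist_force: [-0.5, 0.8, -0.1]
gripper_width: 0.338
```

```bash
python3 -c "
from h import *
go([.475,-.345,.0765],186.5)
n='side'
p,d=viewer.capture(n)
c=proj(n,[.4857,-.4397,.02])[0].astype(int); print(c); crop(p,c[0]-80,c[1]-60,160,120,5,f'pics/{n}7c.png')"
```

```text
t 10.575 tcp [ 0.4756 -0.3457  0.0806] F [-0.5  0.8 -0.1] M [ 0.12  0.13 -0.04] w 0.338 j [-20.  32. -19.  -0. -40.  27.]
turn units [-0.006 -0.     0.009] shift units [-0.01   0.012 -0.068]
[347 175]
```

View pics/side7c.png

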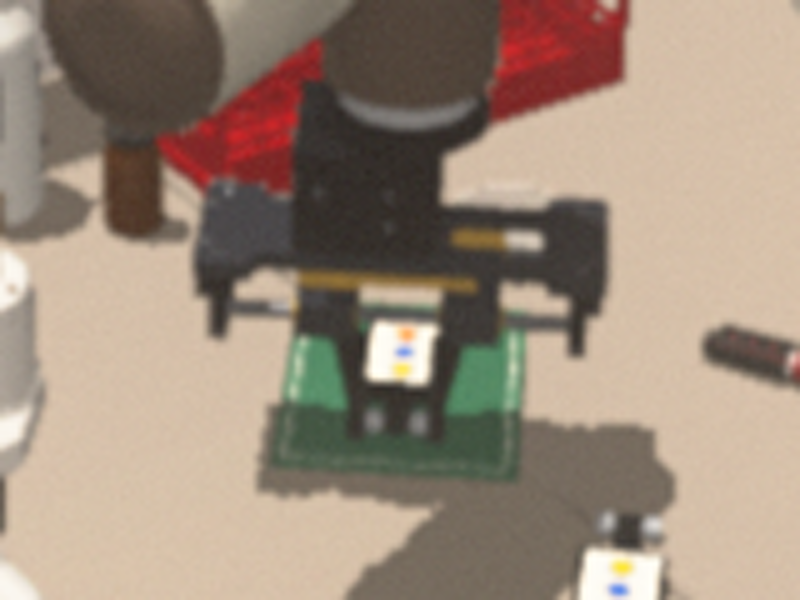

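White is up, with the pin still about 5 mm high. Lowering the rest and releasing.

move_arm(
  series=[
    [[0, 0, 0, 0, 0.01, -0.04, 0.2], [0, 0, 0, 0, 0, -0.03, 0.2], [0, 0, 0, 0, 0, 0, 0.2]],
  ],
)

```text
time_s: 11.0
tcp_pos: [0.4758, -0.3456, 0.0771]
ee_rot: [[0.001, -0.994, -0.111], [0.0, -0.111, 0.994], [-1.0, -0.001, 0.0]]
wrist_force: [-0.6, 1.0, -0.6]
gripper_width: 0.34
```

```bash
python3 -c "
from h import *
go([.475,-.345,.0758],186.5)"
```

```text
t 11.0 tcp [ 0.4758 -0.3456  0.0771] F [-0.6  1.  -0.6] M [ 0.14  0.1  -0.02] w 0.34 j [-20.  32. -19.  -0. -39.  27.]
turn units [-0.001  0.01   0.013] shift units [-0.014  0.009 -0.022]
```

move_arm(
  series=[
    [[0, 0, 0, 0, 0, -0.02, 0.2], [0, 0, 0, 0, 0, 0, 0.2], [0, 0, 0, 0, 0, 0, 0.4], [0, 0, 0, 0, 0, 0, 0.5], [0, 0, 0, 0, 0, 0, 0.6], [0, 0, 0, 0, 0, 0, 0.6], [0, 0, 0, 0, 0, 0.15, 0.6], [0, 0, 0, 0, 0, 0.4, 0.6], [0, 0, 0, 0, 0, 0.6, 0.6], [0, 0, 0, 0, 0.3, 0.7, 0.6], [0, 0, 0, 0, 0.5, 0.7, 0.6], [0, 0, 0, -0.3, 0.6, 0.5, 0.6], [0, 0, 0, -0.3, 0.6, 0.3, 0.6], [0, 0, 0, 0, 0, 0, 0.6], [0, 0, 0, 0, 0, 0, 0.6]],
  ],
)

```text
time_s: 12.88
tcp_pos: [0.4387, -0.223, 0.2891]
ee_rot: [[0.011, -0.994, -0.112], [-0.002, -0.112, 0.994], [-1.0, -0.01, -0.003]]
wrist_force: [-0.1, 0.0, 0.5]
gripper_width: 0.604
```

```bash
python3 -c "
from h import *
go([.475,-.345,.0758],186.5)
for n in ['side','top']:
    p,d=viewer.capture(n); np.savez(n+'8.npz',p=p,d=d)
    c=proj(n,[.4757,-.38,.01])[0].astype(int); print(c); crop(p,c[0]-80,c[1]-60,160,120,5,f'pics/{n}8c.png')"
```

```text
t 12.875 tcp [ 0.4387 -0.223   0.2891] F [-0.1  0.   0.5] M [0.   0.09 0.  ] w 0.604 j [ -8.   9. -18.   0. -62.  14.]
turn units [0.015 0.076 0.012] shift units [ 0.605 -2.033 -3.555]
[347 192]
[444 248]
```

View pics/side8c.png

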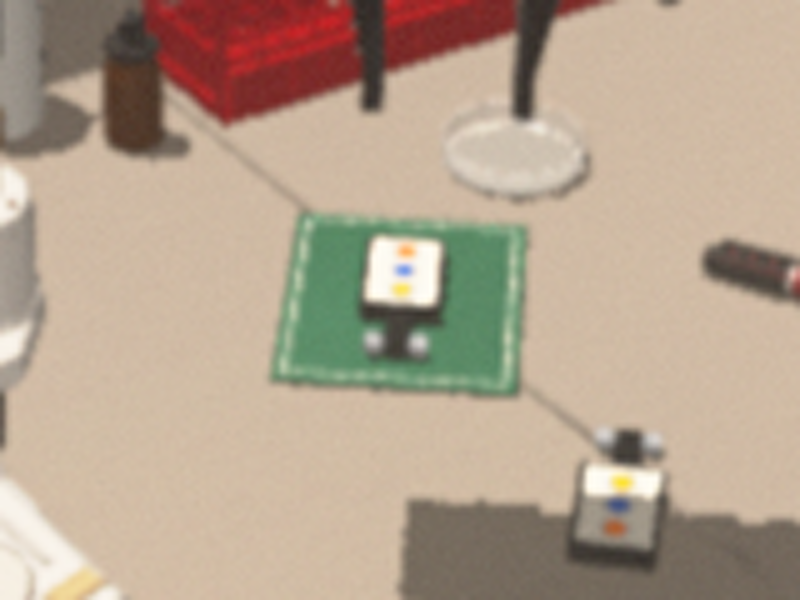

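View pics/top8c.png

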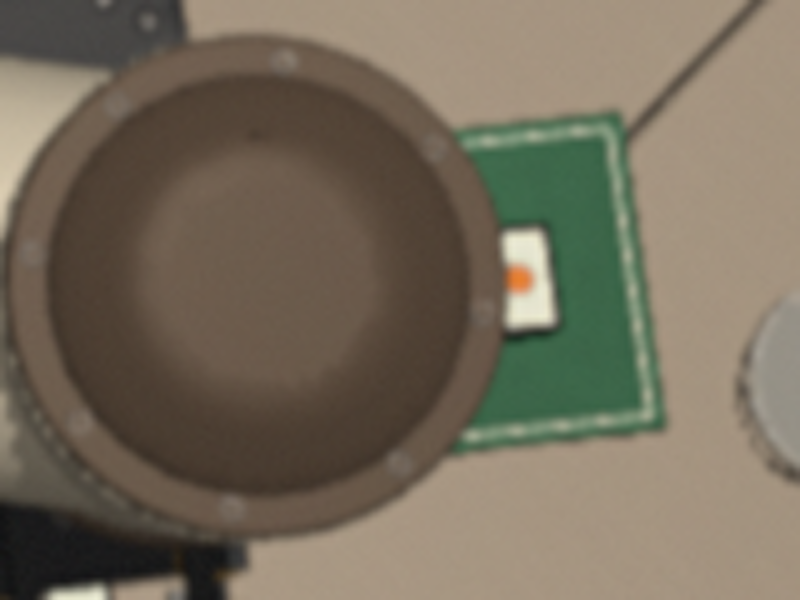

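Side view: the plate lies white-up inside the border, with its disc face at crop (405,270) and pin caps at (373,340) and (420,345). The fingers are clear. I'll do a quick numeric check, then hand in.

```bash
python3 - <<'E'
from h import *
f=lambda x,y:(347-80+x/5-.4,192-60+y/5-.4)
W=ray('side',[f(397,342),f(405,237)],[.011,.015] and .012); print(W.round(4))
d=(W[:,:2]-[.481,-.397])@np.array([[.105,-.994],[.994,.105]]).T; print('mat xy',d.round(4))
a=np.load('side0.npz')['p'][205:260,370:412].astype(int); b=np.load('side8.npz')['p'][205:260,370:412].astype(int)
for q in (a,b):
    m=(q[...,0]>150)&(q[...,2]<70); print(np.argwhere(m).mean(0)+[205,370], m.sum())
print(r.sense()['time_s']); print(r.finish_job())
E
```

```text
[[ 0.4727 -0.3437  0.012 ]
 [ 0.4845 -0.4368  0.012 ]]
mat xy [[-0.0539 -0.0026]
 [ 0.04   -0.0007]]
[234. 390.] 3
[234. 390.] 3
12.975
the job is handed in; nothing more can be done
None
```

The black-backed plate is turned over and lying on the green mat with its white side up. I handed the job in at about 13 s of the 42 s allowed; handing in reports no verdict.

I gripped the steel pin by its two caps and lifted, so the plate swung down and hung with its black face toward +y. I then set its far end on the mat and moved the pin in an arc toward +y until the plate lay flat. After releasing it I moved the arm well clear.

**Placement:** in the last side picture the plate lies inside the mat's border. In the mat's frame the pin measures about (-54, -3) mm and the far end about (+40, -1) mm. The limits are ±75 and ±60 mm.

**Flatness:** I judged this from the side picture and did not measure the tilt angle. At release the pin's height read about 9–10 mm above the bench.

**Other plate:** a small patch of its coloured disc (3 pixels) is at the same place in the side picture before and after.

**Limits of the checks:** the arm hid most of the turned plate in the last top view, so the final position comes from the side camera alone. Nothing I checked failed or disagreed.

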